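# Shut the funnel gate over the full sweet jar

## Task

The glass jar is full of sweets: shut the gate of the brass funnel that stands over the jar, by sliding its wooden grip along the rails towards the funnel, fully home to the end stop, and let go of it. Leave the gate of the other funnel (the one over the wide dish) where it is, and leave the jar standing under its funnel.

Things in the scene. Friction and masses are not known exactly. Their poses are not given: they have to be found in the camera images.
- jar_funnel_grip (a point): Grip of the gate of the funnel over the tall glass jar, the one to slide: an upright wooden cross-bar on a steel blade, 16 mm thick along x, 44 mm wide along y, 50 mm tall. Point: the bar's centre, 190 mm above the counter (bar from 165 to 215 mm). x is level, along the rails towards the funnel, the way the gate shuts; y level, across; z up.
- jar_funnel_gate (a joint): How far that gate is slid in, in m: 0 fully open (grip farthest out), 0.080 shut against the hard end stop. Starts partly or fully open. About 2 N of friction and light damping; stays where left. Rail tops are 160 mm up, stop pips on them 166 mm. When shut, the grip's centre is 130 mm from the funnel's axis; funnel rim: radius 57 mm, 248 mm up.
- dish_funnel_grip (a point): Grip of the gate of the other funnel, over the wide low pink dish (136 mm across, 36 mm tall): same make, sizes and meaning of the axes as the first. It must stay where it is. The two stands may change places.
- jar: Loose glass jar of boiled sweets, 92 mm across, 108 mm tall, about 0.6 kg, standing on the 14 mm thick round wooden foot (170 mm across) under its funnel. Origin at the centre of its underside, z up.

How it is judged:
By the outcome, as a careful person would: the job done as asked, in the order asked, and still so for the second after the job is handed in, with the robot touching nothing.
It also fails if it takes over 29 s, if anything falls off the work surface, if the arm or the gripper's body presses on something with over 40 N, if the wrist force passes 120 N, or if a joint passes its speed limit or range.

## Robot

A 6-joint arm with a two-finger parallel gripper is mounted at the origin on the work surface. World frame = base frame: x ahead of the robot, y to its left, z up, the work surface at z = 0. Lengths are in m, angles in rad, forces in N, time in s.
With the tool pointing down it reaches from about 0.25 to 0.775 m from the base axis. Payload 4 kg.
Tool frame: the origin (TCP) lies midway between the tips of the shut fingers; the grasp point (between the pads) lies 19 mm behind it; z points along the fingers, x is the direction in which the jaws open and shut, and the axes are right-handed (so a half turn about z gives the same grasp; the last joint's range is limited). The gripper opens to 94 mm and grips with 3 to 60 N. Pads are 16 mm wide; open, the fingers measure 119 mm over their backs; the gripper's body (75 mm by 177 mm) begins 78 mm behind the grasp point.
Start: joints at [-1.399, 0.087, 1.371, -0, 1.684, -0.103], TCP at [0.149, -0.529, 0.178] pointing down, gripper open.
Joint ranges: [-3.1, 3.1], [-0.76, 2.03], [0.27, 2.55], [-1.08, 4.22], [0.17, 2.65], [-2.57, 2.57]. Speed limits (rad/s): [2.79, 2.79, 3.14, 3.14, 3.14, 3.14].

## Interface

Orientations are given as [roll, pitch, yaw] about the fixed x, y, z axes, in that order (R = Rz(yaw) Ry(pitch) Rx(roll)).
In Python, from bench import robot, eyes, close_job gives the robot as it stands.
- The arm moves only by the shell command python3 -m jog 'ROWS'. ROWS is JSON, a list of rows, each a list of 3 entries, a list of its own where there are three numbers: the turn, a rotation vector about the tool's x, y, z in degrees, then the shift along the tool's x, y, z in mm, then the closure, from -1 (fully open) to 1 (shut). In form: [[[wx, wy, wz], [x, y, z], claw], ...]. A call has 1 to 5 rows; each row is the pose to reach, as a shift and turn from the pose commanded when the call began, along the tool's axes at that moment; what a row does not reach only later rows make up. A row lasts 1/10 s, in which the tool goes at most 50 mm and 8.59 degrees, less where a joint would pass 70% of its speed; a pose out of reach is approached as far as the arm can. A call with a gripper value outside its range is refused whole. The fingers move at their own pace and stop on an object; the grip force is fixed at half the most. Time passes only in rows, so rows that repeat a pose let the fingers close. It gives the time, the measured TCP pose, the force and the opening at its end, in the units of the state.
- robot.get_obs(): the state, without advancing time (a new reading comes with each control period).
- eyes.snapshot(name): name is "side" or "top"; returns (picture, depth): 400x640x3 uint8, red, green, blue; 400x640 float32, m along the optical axis (not along the pixel's ray), 0 where there is no reading.
- eyes.camera_params(name): a dict with "mtx" (3x3 intrinsics, pixels), "k1" (the pictures are not rectified: a ray, as slopes to the right and down, at radius r is drawn at 1 + k1 r^2 times it, then the intrinsics apply), "world_to_cam" (4x4, takes a point from world to camera coordinates). Camera axes: x right, y up, looking along -z (the intrinsics and any distortion apply to the point x, -y, -z); pixel columns grow to the right and rows downward; lengths in m; the calibration is good to about 2 mm. A picture is of the moment at which its call begins. camera_params takes no time and is no camera call.
- close_job(): hands the job in, once; it reports no verdict.
The state is a dict: "time": time; "joint_positions": joint angles; "qvel": joint speeds; "joint_torque": joint torques, N m; "tool_pos": TCP position; "ee_rot": TCP orientation; "wrist_force": force on the tool from outside, world axes, zero at the start; "wrist_torque": the same for the moment, N m; "width": finger opening in m.
Only numpy, scipy, OpenCV 4.12 (cv2) and the standard library are available. Lean on these libraries where they do the work, as an engineer would, in place of code of your own. Each camera call takes 0.05 s, during which the arm holds its last target. There are 200 camera calls.

## Working session

There is one attempt and no reset: what is moved stays moved. The work goes in short steps, Python scripts to look and compute and a shell command to move; the robot and the scene stay as the last step left them, time stands still between calls to the robot, and variables do not carry over. Pictures are saved under pics/ and viewed, about 8 in all and at most 12, crops included, and the job is handed in when it is done.

```bash
mkdir -p pics; cat > h.py <<'E'
import numpy as np, cv2
from bench import robot, eyes, close_job
def ray(name,u,v):
    p=eyes.camera_params(name);K=np.array(p["mtx"]);k=p["k1"];T=np.array(p["world_to_cam"])
    d=np.array([(u-K[0,2])/K[0,0],(v-K[1,2])/K[1,1]]);s=d.copy()
    for _ in range(30): s=d/(1+k*(s@s))
    R=T[:3,:3];o=-R.T@T[:3,3]
    return o,R.T@np.array([s[0],-s[1],-1.])
def atz(name,u,v,z):
    o,r=ray(name,u,v);return o+r*(z-o[2])/r[2]
def atd(name,u,v,d):
    o,r=ray(name,u,v);return o+r*d
def tri(a,b):
    (o1,r1),(o2,r2)=ray(*a),ray(*b)
    A=np.stack([r1,-r2],1);s=np.linalg.lstsq(A,o2-o1,rcond=None)[0]
    p,q=o1+s[0]*r1,o2+s[1]*r2
    return (p+q)/2,np.linalg.norm(p-q)
E
python3 - <<'E'
from h import *
for n in("side","top"):
    im,d=eyes.snapshot(n);np.save(f"pics/{n}_d.npy",d);cv2.imwrite(f"pics/{n}0.png",im[:,:,::-1])
    print(n,eyes.camera_params(n))
o=robot.get_obs();print(o["time"],o["tool_pos"],o["ee_rot"],o["width"])
E
```

```text
side {'mtx': array([[382.74775241,   0.        , 324.1980695 ],
       [  0.        , 382.74775241, 198.4664597 ],
       [  0.        ,   0.        ,   1.        ]]), 'k1': 0.02338650023732703, 'world_to_cam': array([[-0.88813442, -0.45891277, -0.02482594,  0.52139228],
       [ 0.19049775, -0.41675406,  0.88883444, -0.25880746],
       [-0.41824379,  0.78467517,  0.45755547, -0.55445975],
       [ 0.        ,  0.        ,  0.        ,  1.        ]])}
top {'mtx': array([[407.24487773,   0.        , 321.56703712],
       [  0.        , 407.24487773, 198.91550139],
       [  0.        ,   0.        ,   1.        ]]), 'k1': -0.04403376669683232, 'world_to_cam': array([[ 0.00533391, -0.99985831,  0.01596586, -0.03131852],
       [ 0.99083528,  0.00743941,  0.13487071, -0.63341313],
       [-0.13497038,  0.01510015,  0.99073457, -1.02123087],
       [ 0.        ,  0.        ,  0.        ,  1.        ]])}
0.1 [ 0.14916495 -0.528834    0.17674892] [-3.14138562e+00  1.90388496e-03 -1.29597590e+00] 0.09388496980540209
```

View pics/top0.png

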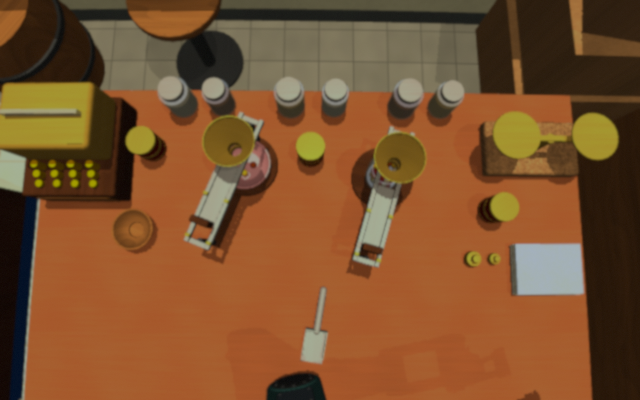

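View pics/side0.png

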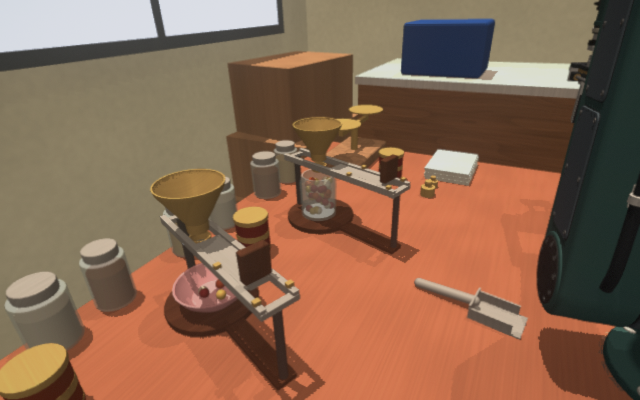

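The jar stands under the right funnel in the top view (funnel at about (400,157), rails running to (368,262)). In the side view it is the far one, with its jar at (318,195). The dish stand is the other one, so I'll enlarge the jar stand.

```bash
python3 - <<'E'
import cv2,numpy as np
a=cv2.imread('pics/top0.png')[120:280,330:450];b=cv2.imread('pics/side0.png')[105:255,265:425]
a=cv2.resize(a,None,fx=3.75,fy=3.75,interpolation=3)[:, :400];b=cv2.resize(b,None,fx=2.5,fy=2.5,interpolation=3)
a=cv2.resize(cv2.imread('pics/top0.png')[120:270,340:440],None,fx=4,fy=4,interpolation=3)
cv2.imwrite('pics/c1.png',np.hstack([cv2.convertScaleAbs(a,alpha=1.6),cv2.copyMakeBorder(b,0,600-b.shape[0],0,0,0)]))
E
```

```text
(no output)
```

View pics/c1.png

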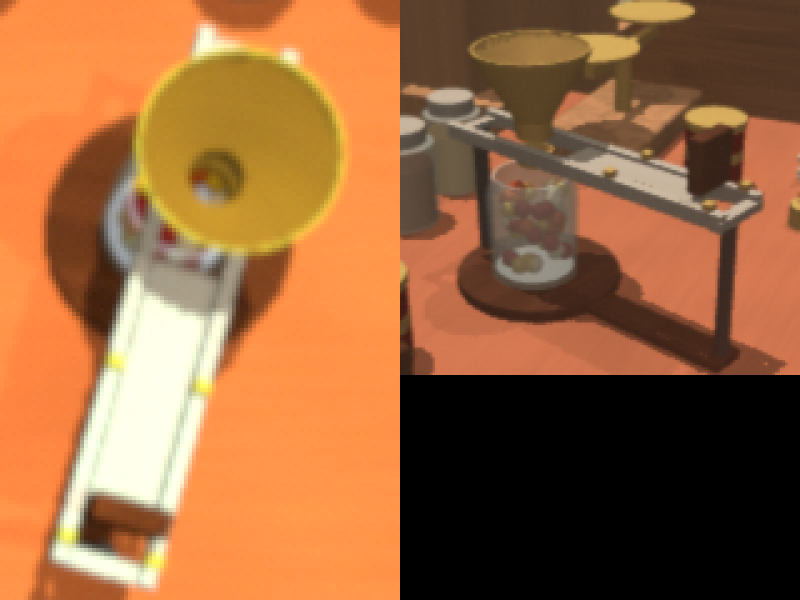

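```bash
python3 - <<'E'
from h import *
d=np.load('pics/top_d.npy')
for v in range(240,262,2):
    print(v,[tuple(np.round(1000*atd("top",u,v,d[v,u])).astype(int)) for u in (364,368,372,376,380)])
print("rim",atz("top",400.2,157.5,.248),"grip z.215",atz("top",372.5,248,.215))
for n,p in dict(tl=(381,159.5),tr=(399,155)).items(): print(n,atz("side",*p,.215))
print("tri top-centre",tri(("top",372.5,248),("side",391,156)))
ds=np.load('pics/side_d.npy')
for v in (162,168,174): print(v,[tuple(np.round(1000*atd("side",u,v,ds[v,u])).astype(int)) for u in (383,387,391,395,399,402)])
E
```

```text
240 [(np.int64(523), np.int64(-124), np.int64(157)), (np.int64(523), np.int64(-133), np.int64(158)), (np.int64(523), np.int64(-143), np.int64(154)), (np.int64(523), np.int64(-152), np.int64(155)), (np.int64(523), np.int64(-161), np.int64(155))]
242 [(np.int64(519), np.int64(-124), np.int64(155)), (np.int64(519), np.int64(-133), np.int64(156)), (np.int64(519), np.int64(-142), np.int64(161)), (np.int64(519), np.int64(-152), np.int64(155)), (np.int64(519), np.int64(-161), np.int64(155))]
244 [(np.int64(513), np.int64(-117), np.int64(214)), (np.int64(513), np.int64(-125), np.int64(216)), (np.int64(513), np.int64(-135), np.int64(208)), (np.int64(514), np.int64(-152), np.int64(157)), (np.int64(514), np.int64(-160), np.int64(160))]
246 [(np.int64(508), np.int64(-117), np.int64(213)), (np.int64(508), np.int64(-125), np.int64(217)), (np.int64(508), np.int64(-134), np.int64(214)), (np.int64(508), np.int64(-143), np.int64(217)), (np.int64(510), np.int64(-160), np.int64(162))]
248 [(np.int64(504), np.int64(-117), np.int64(215)), (np.int64(504), np.int64(-125), np.int64(219)), (np.int64(504), np.
[... 2026 characters left out ...]
4(-140), np.int64(203)), (np.int64(580), np.int64(-474), np.int64(67)), (np.int64(576), np.int64(-491), np.int64(61))]
168 [(np.int64(508), np.int64(-113), np.int64(198)), (np.int64(500), np.int64(-115), np.int64(199)), (np.int64(497), np.int64(-131), np.int64(193)), (np.int64(493), np.int64(-145), np.int64(188)), (np.int64(580), np.int64(-478), np.int64(46)), (np.int64(575), np.int64(-496), np.int64(40))]
174 [(np.int64(508), np.int64(-115), np.int64(184)), (np.int64(500), np.int64(-118), np.int64(184)), (np.int64(496), np.int64(-131), np.int64(180)), (np.int64(492), np.int64(-145), np.int64(175)), (np.int64(577), np.int64(-473), np.int64(29)), (np.int64(587), np.int64(-544), np.int64(-2))]
```

The grip centre is about (0.503, −0.135), and its top triangulates to 0.216 m against the stated 0.215. The funnel axis is at (0.697, −0.192). That gives a slide direction of −16.5° with about 72 mm still to go. I'll push with the shut fingers from behind the grip, with the jaw axis across the rails so the gripper body stays clear of the funnel rim.

```bash
cat > go.py <<'E'
import sys
from h import *
from scipy.spatial.transform import Rotation as R
o=robot.get_obs();p=np.array(o["tool_pos"]);r=R.from_euler("xyz",o["ee_rot"])
t=np.array(eval(sys.argv[1]));yaw=float(sys.argv[2])
print("t",o["time"],"pos",p.round(4),"rpy",np.degrees(o["ee_rot"]).round(1),"F",np.round(o["wrist_force"],1),"q",np.round(o["joint_positions"],2))
print("shift mm",(1000*r.inv().apply(t-p)).round(1),"turn deg",np.degrees((r.inv()*R.from_euler("xyz",[180,0,yaw],degrees=True)).as_rotvec()).round(1))
E
python3 -m jog '[[[0,0,32],[-155,-203,-8],1],[[0,0,32],[-155,-203,-8],1],[[0,0,32],[-155,-203,-8],1],[[0,0,32],[-155,-203,-8],1],[[0,0,32],[-155,-203,-8],1]]'
python3 go.py "[.455,-.121,.185]" -106.5
```

```text
time: 0.6
tool_pos: [0.2962, -0.3326, 0.185]
ee_rot: [3.141, 0.0, -1.857]
wrist_force: [0.4, -0.3, 0.7]
width: 0.0572
t 0.6 pos [ 0.2962 -0.3326  0.185 ] rpy [ 180.     0.  -106.4] F [ 0.4 -0.3  0.7] q [-0.97 -0.15  1.59  0.    1.7   0.89]
shift mm [-2.479e+02 -9.250e+01  1.000e-01] turn deg [0.  0.  0.1]
```

```bash
python3 -m jog '[[[0,0,0],[-245,-91,0],1],[[0,0,0],[-245,-91,0],1],[[0,0,0],[-245,-91,0],1],[[0,0,0],[-245,-91,0],1],[[0,0,0],[-245,-91,0],1]]'
python3 -m jog '[[[0,0,0],[0,0,0],1]]'
python3 go.py "[.455,-.121,.185]" -106.5
python3 - <<'E'
from h import *
a,d=eyes.snapshot("top");b,_=eyes.snapshot("side")
a=cv2.resize(a[120:270,325:435,::-1],None,fx=4,fy=4,interpolation=3);b=cv2.resize(b[115:265,270:410,::-1],None,fx=2.5,fy=2.5,interpolation=3)
cv2.imwrite('pics/c2.png',np.hstack([cv2.convertScaleAbs(a,alpha=1.6)[:, :440],cv2.copyMakeBorder(b,0,600-b.shape[0],0,0,0)]))
E
```

```text
time: 1.1
tool_pos: [0.4454, -0.1318, 0.1852]
ee_rot: [3.142, -0.0, -1.854]
wrist_force: [1.0, -1.2, 0.3]
width: 0.0175
time: 1.2
tool_pos: [0.4469, -0.1286, 0.1847]
ee_rot: [3.141, 0.003, -1.845]
wrist_force: [-0.6, 0.0, 0.3]
width: 0.0093
t 1.2 pos [ 0.4469 -0.1286  0.1847] rpy [ 1.800e+02  1.000e-01 -1.057e+02] F [-0.6  0.   0.3] q [-0.4  -0.1   1.55  0.    1.7   1.44]
shift mm [-9.5 -5.7 -0.3] turn deg [0.  0.1 0.8]
```

View pics/c2.png

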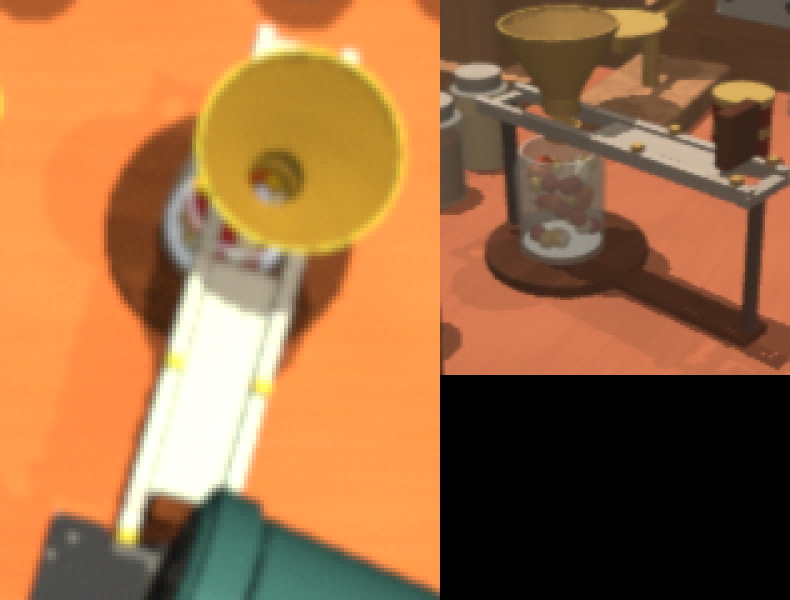

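The gripper is behind the grip and the gate hasn't been touched. I'll correct the sideways offset and come up close behind the bar.

```bash
python3 -m jog '[[[0,0,0.5],[-9,-5,0],1],[[0,0,0.5],[-9,-15,0],1],[[0,0,0.5],[-9,-30,0],1],[[0,0,0.5],[-9,-40,0],1],[[0,0,0.5],[-9,-50,0],1]]'
python3 go.py "[.557,-.1505,.185]" -106.5
```

```text
time: 1.8
tool_pos: [0.4949, -0.1403, 0.1852]
ee_rot: [3.139, -0.001, -1.865]
wrist_force: [-3.0, 0.5, 0.7]
width: 0.0004
t 1.8 pos [ 0.4949 -0.1403  0.1852] rpy [ 179.9   -0.  -106.9] F [-3.   0.5  0.7] q [-0.39  0.01  1.44 -0.    1.7   1.48]
shift mm [ -8.3 -62.3   0.1] turn deg [ 0.1 -0.  -0.4]
```

Contact made, at −3 N. The fingers are about 8 mm off the bar's centre across its 44 mm width, which is fine, so I'll push on.

```bash
python3 -m jog '[[[0,0,0],[-1,-10,0],1],[[0,0,0],[-2,-20,0],1],[[0,0,0],[-3,-30,0],1],[[0,0,0],[-4,-38,0],1],[[0,0,0],[-4,-45,0],1]]'
python3 -m jog '[[[0,0,0],[0,0,0],1]]'
python3 go.py "[.557,-.1505,.185]" -106.5
```

```text
time: 2.3
tool_pos: [0.5402, -0.1482, 0.1851]
ee_rot: [3.141, 0.0, -1.863]
wrist_force: [-1.5, -0.9, -0.3]
width: 0.0005
time: 2.4
tool_pos: [0.541, -0.148, 0.1851]
ee_rot: [-3.14, 0.001, -1.863]
wrist_force: [0.0, 0.0, -0.2]
width: 0.0006
t 2.4 pos [ 0.541  -0.148   0.1851] rpy [-1.799e+02  1.000e-01 -1.067e+02] F [ 0.   0.  -0.2] q [-0.37  0.11  1.33  0.    1.7   1.49]
shift mm [ -2.3 -16.    0.2] turn deg [-0.1  0.1 -0.2]
```

```bash
python3 -m jog '[[[0,0,0],[0,-3,0],1],[[0,0,0],[0,-6,0],1],[[0,0,0],[0,-9,0],1],[[0,0,0],[0,-11,0],1],[[0,0,0],[0,-12,0],1]]'
python3 -m jog '[[[0,0,0],[0,-2,0],1],[[0,0,0],[0,-3,0],1]]'
python3 -m jog '[[[0,0,0],[0,-1,0],1],[[0,0,0],[0,-2,0],1]]'
python3 go.py "[.557,-.1505,.185]" -106.5
```

```text
time: 2.9
tool_pos: [0.5513, -0.1513, 0.1854]
ee_rot: [3.142, 0.001, -1.863]
wrist_force: [-1.0, 2.1, -1.1]
width: 0.0004
time: 3.1
tool_pos: [0.5541, -0.1525, 0.1855]
ee_rot: [-3.141, 0.0, -1.863]
wrist_force: [-1.8, 1.7, 0.7]
width: 0.0003
time: 3.3
tool_pos: [0.5559, -0.1531, 0.1855]
ee_rot: [-3.141, 0.0, -1.863]
wrist_force: [-2.7, 2.0, -0.4]
width: 0.0007
t 3.3 pos [ 0.5559 -0.1531  0.1855] rpy [-180.     0.  -106.8] F [-2.7  2.  -0.4] q [-0.37  0.15  1.29  0.    1.7   1.5 ]
shift mm [-2.8 -0.3  0.5] turn deg [-0.   0.  -0.3]
```

No end-stop force yet. I'll go on in small steps.

```bash
for i in 1 2 3; do python3 -m jog '[[[0,0,0],[0,-1,0],1],[[0,0,0],[0,-2,0],1]]' | grep -E "pos|force"; done
```

```text
tool_pos: [0.5561, -0.1532, 0.1853]
wrist_force: [-7.2, 3.5, 2.2]
tool_pos: [0.5563, -0.1532, 0.1853]
wrist_force: [-11.6, 5.0, 4.1]
tool_pos: [0.5564, -0.1532, 0.1852]
wrist_force: [-14.0, 5.5, 5.4]
```

The tool stopped at x = 0.556 (predicted 0.557) and the force rose to about 15 N, which fits the end stop. I'll back off and check with the cameras.

```bash
python3 -m jog '[[[0,0,0],[0,15,0],1],[[0,0,0],[0,45,0],1],[[0,0,0],[0,85,0],1],[[0,0,0],[0,130,0],1],[[0,0,0],[0,170,0],1]]'
python3 -m jog '[[[0,0,0],[30,0,0],1],[[0,0,0],[70,0,0],1],[[0,0,0],[110,0,0],1],[[0,0,0],[110,0,0],1],[[0,0,0],[110,0,0],1]]'
python3 - <<'E'
from h import *
a,d=eyes.snapshot("top");b,_=eyes.snapshot("side")
A=cv2.resize(a[120:270,340:440,::-1],None,fx=4,fy=4,interpolation=3);B=cv2.resize(b[:,130:450,::-1],None,fx=1.25,fy=1.25,interpolation=3)
cv2.imwrite('pics/c3.png',np.hstack([cv2.convertScaleAbs(A,alpha=1.6),cv2.copyMakeBorder(B,0,600-B.shape[0],0,0,0)]))
def grip(d,u0,u1):
    P=np.array([atd("top",u,v,d[v,u]) for v in range(180,262) for u in range(u0,u1) if d[v,u]>0])
    m=(P[:,2]>.205)&(P[:,2]<.223);return P[m].mean(0).round(4),m.sum()
d0=np.load('pics/top_d.npy')
print("jar grip",grip(d0,355,400),grip(d,355,400));print("dish grip",grip(d0,185,240),grip(d,185,240))
E
```

```text
time: 4.4
tool_pos: [0.3981, -0.1065, 0.1859]
ee_rot: [-3.138, -0.002, -1.864]
wrist_force: [-0.4, -0.3, 1.5]
width: 0.0007
time: 4.9
tool_pos: [0.3673, -0.2126, 0.1859]
ee_rot: [-3.14, -0.001, -1.866]
wrist_force: [0.4, 1.1, -0.6]
width: 0.0006Traceback (most recent call last):
  File "<stdin>", line 9, in <module>
  File "<stdin>", line 6, in grip
  File "h.py", line 12, in atd
    o,r=ray(name,u,v);return o+r*d
        ~~~^^^^^^^^^^
  File "h.py", line 4, in ray
    p=eyes.camera_params(name);K=np.array(p["mtx"]);k=p["k1"];T=np.array(p["world_to_cam"])
ValueError: time passes only in moves, steps and waits
```

View pics/c3.png

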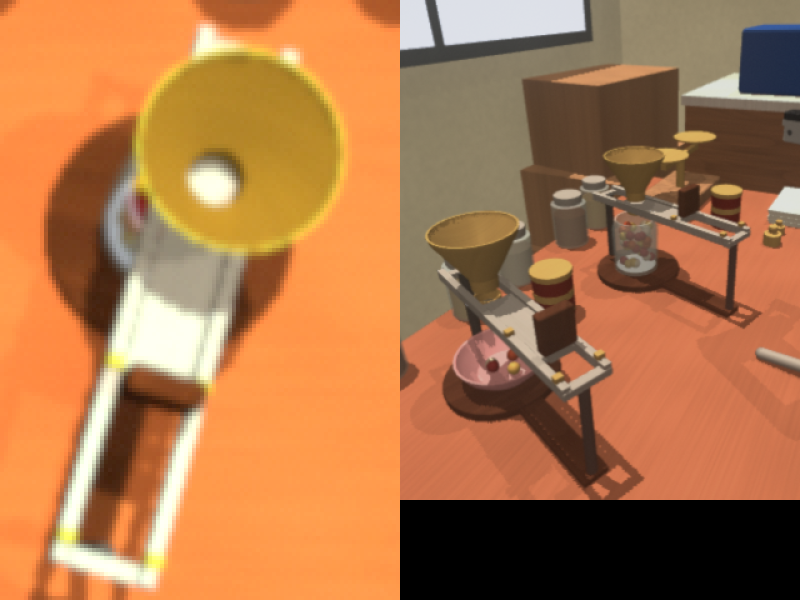

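The blade now covers the funnel outlet at crop (212,182), and the grip sits against the inner pips at crop (163,385). The jar is still under its funnel, and the dish gate looks unchanged. I'll do one numeric check and hand in.

```bash
python3 - <<'E'
from h import *
g=atz("top",340+165/4,120+383/4,.215);f=atz("top",400.2,157.5,.248)
print("grip",g,"to axis",np.hypot(*(g-f)[:2]))
o=robot.get_obs();print(o["time"],o["wrist_force"])
b=cv2.imread('pics/c3.png')  # dish side unchanged vs first picture
a=cv2.resize(cv2.imread('pics/side0.png')[:,130:450],None,fx=1.25,fy=1.25,interpolation=3)
print("dish diff",cv2.absdiff(a[220:400,20:210],b[220:400,420:610]).mean())
print(close_job())
E
```

```text
grip [ 0.57408391 -0.15512537  0.215     ] to axis 0.1281786099497583
5.0 [-0.06715251  0.31396178  0.87201985]
dish diff 2.1469103313840154
the job is handed in; nothing more can be done
None
```

The gate of the funnel over the jar is shut, and the job is handed in at 5.0 s. I pushed the wooden grip along the rails with the closed fingers until it stopped at the end stop, with the force rising to about 15 N, then backed the arm well clear.

- **Jar gate:** the last pictures show the blade covering the funnel outlet and the grip at the inner pips. I measured the grip 128 mm from the funnel's axis against the stated 130 mm, which is within the 2 mm calibration.
- **Jar:** it still stands under its funnel in the last pictures.
- **Dish gate:** it looks the same as at the start; the before-and-after images of it differ by about 2 grey levels out of 255.
- **Robot:** it touches nothing, and the wrist force is below 1 N.
- **Check that failed:** a depth-based before-and-after measurement of both grips stopped with an error because it made too many calls. I used the single-pixel grip measurement and the image comparison instead.

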